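# Stop the sauce machine and open the touch-latch bin

### The arm

A 7-joint arm with a two-finger parallel gripper is mounted at the origin on the work surface. World frame = base frame: x ahead of the robot, y to its left, z up, the work surface at z = 0. Lengths are in m, angles in rad, forces in N, time in s.
With the tool pointing down it reaches from about 0.4 to 0.85 m from the base axis. Payload 4.5 kg.
Tool frame: the origin (TCP) lies midway between the tips of the shut fingers; the grasp point (between the pads) lies 19 mm behind it; z points along the fingers, y is the direction in which the jaws open and shut (so a half turn about z gives the same grasp; the last joint's range is limited). The gripper opens to 88 mm and grips with 3 to 60 N. Pads are 18 mm wide; open, the fingers measure 123 mm over their backs; the gripper's body (75 mm by 187 mm) begins 45 mm behind the grasp point.
Start: joints at [-1.201, 0.689, -0.195, 1.565, 0.157, 0.902, -0.215], TCP at [0.206, 0.59, 0.206] pointing down, gripper open.
Joint ranges: [-3.01, 3.01], [-0.46, 2.08], [-1.47, 1.51], [0.13, 2.56], [-1, 4.14], [0.04, 2.09], [-2.66, 2.66]. Speed limits (rad/s): [2.57, 2.57, 3.14, 3.14, 3.14, 3.14, 3.14].

### API

Orientations are given as [roll, pitch, yaw] about the fixed x, y, z axes, in that order (R = Rz(yaw) Ry(pitch) Rx(roll)).
In Python, from station import sensors, eyes, manip gives the robot as it stands.
- The arm moves only by the tool drive_tool, never from a script. Its argument "motion" is a list of rows, each an object of numbers: "tx", "ty", "tz": the shift along the tool's x, y, z scaled (see below); "wx", "wy", "wz": the turn, a rotation vector about the tool's x, y, z scaled (see below); "hand": the opening, from 0 (shut) to 1 (fully open). In form: [{"tx": .., "ty": .., "tz": .., "wx": .., "wy": .., "wz": .., "hand": ..}, ...]. A call has 1 to 12 rows; each row is the pose to reach, as a shift and turn from the pose commanded when the call began, along the tool's axes at that moment, turning the shorter way round; what a row does not reach only later rows make up. The controller multiplies each number of a shift by 100 mm and each number of a turn by 180 degrees. A row lasts 1/8 s, in which the tool goes at most 62.5 mm and 10.7 degrees, less where a joint would pass 70% of its speed; a pose out of reach is approached as far as the arm can. A call with a number of a shift or a turn outside -1 to 1 is refused whole. A call with a gripper value outside its range is refused whole. The fingers move at their own pace and stop on an object; "grip_force" is the grip in N (left out, the last holds). Time passes only in rows, so rows that repeat a pose let the fingers close. It gives the time, the measured TCP pose, the force and the opening at its end, in the units of the state.
- sensors.get_obs(): the state, without advancing time (a new reading comes with each control period).
- eyes.get_image(name): name is "side" or "top" or "wrist"; returns a dict with "frame" (420x560x3 uint8, red, green, blue), "fx", "fy", "cx", "cy" (pixels), "R" (3x3) and "t" (3): a world point X has camera coordinates R X + t. Camera axes: x right, y down, z forward; pixel columns grow to the right and rows downward; lengths in m; the calibration is good to about 2 mm. The wrist camera is an equidistant fisheye: a pixel r from the principal point sees the ray r / f radians off the axis. A picture is of the moment at which its call begins. There is no depth.
- manip.finish_job(): hands the job in, once; it reports no verdict.
The state is a dict: "time_s": time; "joints": joint angles; "qd": joint speeds; "tau": joint torques, N m; "ee_pos": TCP position; "tcp_rot": TCP orientation; "wrist_force": force on the tool from outside, world axes, zero at the start; "ft_torque": the same for the moment, N m; "grip_width": opening from 0.0 (shut) to 1.0 (fully open).
Only numpy, scipy, OpenCV 4.12 (cv2) and the standard library are available. Lean on these libraries where they do the work, as an engineer would, in place of code of your own. Each camera call takes 0.05 s, during which the arm holds its last target.

### The job

The blue-rimmed sauce bin is due for a refill: first press the red stop button on the control box all the way down and let it come back up, then press the front of the blue-rimmed lid so that its catch lets go and the lid springs ajar. With the fingertips push that lid on, up and back, until it stands upright and wide open, and leave it standing so. Pick nothing up, do not press the green button, keep the orange-rimmed lid shut, and leave everything else on the counter where it is.

Things in the scene. Friction and masses are not known exactly. Their poses are not given: they have to be found in the camera images.
- stop (a joint): Red-pink round stop button on top of the control box: 0 up, 0.006 m fully down (about 5 N); springs back by itself
- stop_top (a point): Centre of the stop button's top face, button 32 mm across, pressed straight down; 82 mm above the counter
- start (a joint): Green round start button on the same box, 90 mm from the stop button (centres): 0 up, 0.006 m fully down; not to be pressed
- start_top (a point): Centre of the green button's top face
- console: Dark fixed control box, 120 x 180 x 60 mm high; origin at the centre of its underside, z up
- blue_bin: Fixed sauce bin with the BLUE-rimmed lid, 180 (own x) x 170 (own y) x 120 mm high without the lid; origin at the centre of its underside; own -x is its front (towards the robot), z up. The white lid (180 x 170 x 8 mm, no handle, blue border and a blue round press mark near the front edge) is hinged along the far edge and closes with its top 136 mm above the counter
- blue_lid (a joint): The blue-rimmed lid in rad, about its far edge: 0 shut on its catch; it can be pressed in to -0.03 (about 5 mm at the front edge; the catch lets go at about 3 mm, about 5 N on the press mark) and then, as the finger backs off upward, springs up to about 0.6 and stays there ajar; from there it is pushed by hand (2 to 3 N at its edge), stays at any angle where it is left, stands upright at 1.57 and meets its stop at 1.75
- blue_lid_press (a point): Centre of the round press mark on the lid's top face, 23 mm behind the front edge; moves with the lid; its axes are the lid's (z out of the top face, -x towards the free front edge)
- blue_lid_edge (a point): Middle of the lid's free front edge, half-way through its 8 mm thickness; moves with the lid, axes as above
- blue_lid_hinge (a point): Point on the lid's hinge line, midway along it, 128 mm above the counter, 85 mm behind the bin's centre; the hinge line runs along the bin's y. The lid's underside passes through this line and the free edge is 175 mm from it
- orange_bin: Fixed bin of the same shape with an ORANGE-rimmed lid; same origin and axes
- orange_lid (a joint): The orange-rimmed lid in rad, with the same kind of catch: 0 shut; to stay shut
- cup: Small steel cup, 64 mm across, 45 mm high, loose, to be left standing as it is; origin at the centre of its underside
- jar: Small amber jar, 52 mm across, 65 mm high, loose, to be left standing as it is; origin at the centre of its underside
- spoon: Spoon, lying flat, 180 mm long along its own x, loose, to be left as it is; origin midway, on the counter
- squeeze: Red squeeze bottle with white cap, 60 mm across, 180 mm high, loose, to be left standing as it is; origin at the centre of its underside
- shaker: Steel shaker, 48 mm across, 90 mm high, loose, to be left standing as it is; origin at the centre of its underside
- bowl: White bowl, 100 mm across, 45 mm high, loose, to be left standing as it is; origin at the centre of its underside

How it is judged:
On the way, in this order (a step that is already met when the one before it is completed fails the run):
1. the stop button is pressed down (value of joint stop above 0.0045 m and value of joint blue_lid below 0.05 rad), for 0.05 s.
2. the stop button is back up (value of joint stop below 0.002 m), for 0.05 s.
3. the blue-rimmed lid is pressed in at its catch (value of joint blue_lid below -0.008 rad), for 0.05 s.
4. the blue-rimmed lid has sprung ajar (value of joint blue_lid above 0.35 rad), for 0.1 s.
5. the blue-rimmed lid is pushed wide open (value of joint blue_lid above 1.3 rad), for 0.1 s.
At the end, for the whole second after the job is handed in: The blue-rimmed lid stands open past 1.3 rad (75 degrees) by itself, the orange-rimmed lid is shut (under 0.03 rad), both buttons are up (within 2 mm), and every loose thing is within 30 mm of its start (value of joint blue_lid above 1.3 rad and value of joint orange_lid below 0.03 rad and value of joint each of stop, start below 0.002 m and distance of each of cup, jar, spoon, squeeze, shaker, bowl from where it was at the start of the episode below 0.03 m); the robot touches nothing.
It fails at once if the green button is pressed (value of joint start above 0.003 m).
It fails at once if the orange-rimmed lid is released (value of joint orange_lid above 0.05 rad).
It fails at once if a loose thing is lifted, knocked or shifted by more than 30 mm (distance of any of cup, jar, spoon, squeeze, shaker, bowl from where it was at the start of the episode above 0.03 m).
It also fails if it takes over 56 s, if anything falls off the work surface, if the arm or the gripper's body presses on something with over 40 N, if the wrist force passes 120 N, or if a joint passes its speed limit or range.

## Working session

There is one attempt and no reset: what is moved stays moved. The work goes in short steps, Python scripts to look and compute and a tool call to move; the robot and the scene stay as the last step left them, time stands still between calls to the robot, and variables do not carry over. Pictures are saved under pics/ and viewed, and the job is handed in when it is done.

Besides the shell and the picture viewer there is one more tool, called after ">>>" as name(argument=value, ...) on one line, values as JSON. drive_tool: Moves the arm, as the interface text tells. Its arguments: {"type":"object","properties":{"motion":{"type":"array","items":{"type":"object","properties":{"tx":{"type":"number","minimum":-1,"maximum":1},"ty":{"type":"number","minimum":-1,"maximum":1},"tz":{"type":"number","minimum":-1,"maximum":1},"wx":{"type":"number","minimum":-1,"maximum":1},"wy":{"type":"number","minimum":-1,"maximum":1},"wz":{"type":"number","minimum":-1,"maximum":1},"hand":{"type":"number"}}}},"grip_force":{"type":"number"}},"required":["motion"]}

```bash
ls; mkdir -p pics
python3 - <<'E'
from station import sensors, eyes
import cv2,pickle
o=sensors.get_obs();print(o)
d={}
for n in("side","top","wrist"):
    im=eyes.get_image(n);d[n]=im
    cv2.imwrite(f"pics/{n}0.png",im["frame"][:,:,::-1])
    print(n,im["fx"],im["cx"],im["cy"],im["R"],im["t"])
pickle.dump(d,open("d0.pkl","wb"))
E
```

```text
pics
{'time_s': 0.0, 'joints': array([-1.20122319,  0.68999344, -0.1944902 ,  1.56636248,  0.15734432,
        0.90249887, -0.21508144]), 'qd': array([ 0.0002612 ,  0.00034248,  0.00040679, -0.00113042,  0.00068712,
       -0.00233357,  0.00048608]), 'tau': array([ 1.13079039e-07, -5.27566767e+01, -1.26690120e+00, -1.53438127e+01,
       -5.25796157e-02,  6.39737671e-03,  1.73513486e-04]), 'ee_pos': array([0.20578128, 0.58940579, 0.20489869]), 'tcp_rot': array([-3.13973433e+00,  1.84749812e-04,  2.80593406e+00]), 'wrist_force': array([-0.48942717,  1.07531719, -0.01533004]), 'ft_torque': array([-0.01430217,  0.00596371, -0.00640048]), 'grip_width': 1.0021130660643285}
side 397.8267782510899 284.86230625630657 204.14252539542156 [[ 0.07694099 -0.99680824  0.02129336]
 [-0.62751068 -0.06501008 -0.77588919]
 [ 0.77479702  0.04633588 -0.63050976]] [-0.05797263  0.36675297  1.06177813]
top 431.03440788468475 278.31358802599135 204.32330159047274 [[ 0.00937236 -0.99992873  0.0073951 ]
 [-0.98854848 -0.01037907 -0.15054623]
 [ 0.15061226 -0.00589945 -0.98857531]] [-0.01234253  0.52238666  1.3213335 ]
wrist 325.19226210127806 283.6713730243993 211.09297610576178 [[ 0.32911045  0.94428971 -0.00180571]
 [ 0.91075601 -0.3169168   0.26473992]
 [ 0.24941893 -0.08877323 -0.96431816]] [-0.62341449 -0.03701606  0.38925989]
```

View pics/top0.png

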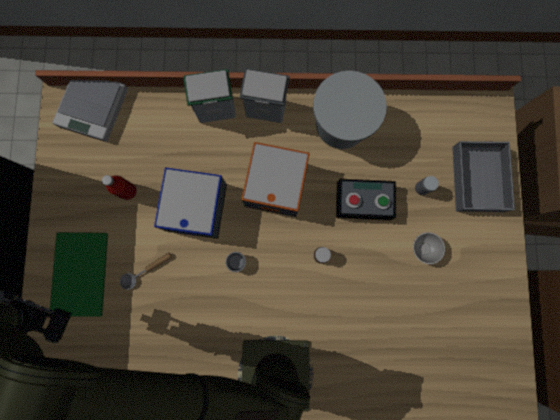

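View pics/side0.png

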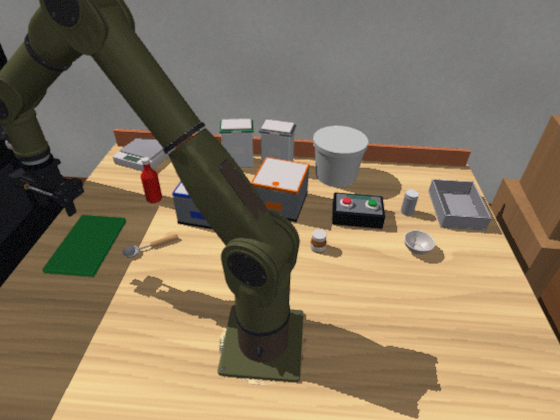

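View pics/wrist0.png

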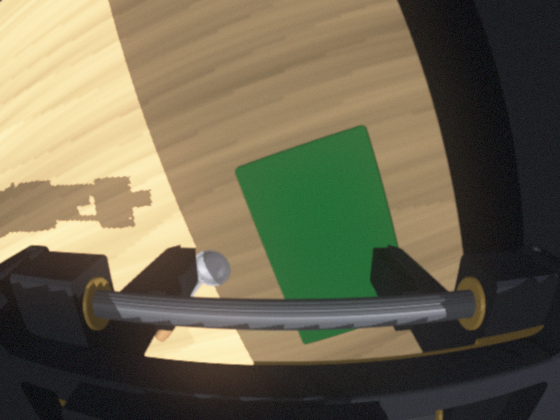

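The top view shows the red button near (354,201), green near (383,202), the blue press mark near (184,223) and the orange lid between them. The side view confirms the layout, and the wrist view shows only the green board. I'll measure these in the top view by colour and ray casting.

```bash
cat > h.py <<'E'
import numpy as np,cv2
def ray(im,u,v,z):
    d=np.array([(u-im["cx"])/im["fx"],(v-im["cy"])/im["fy"],1]);R=np.array(im["R"]);t=np.array(im["t"])
    c=-R.T@t;w=R.T@d;return c+w*(z-c[2])/w[2]
def proj(im,X):
    p=np.array(im["R"])@X+im["t"];return im["fx"]*p[0]/p[2]+im["cx"],im["fy"]*p[1]/p[2]+im["cy"]
def blobs(im,lo,hi,roi,mn=15):
    h=cv2.cvtColor(im["frame"],cv2.COLOR_RGB2HSV);m=cv2.inRange(h,lo,hi)
    k=np.zeros_like(m);u0,v0,u1,v1=roi;k[v0:v1,u0:u1]=m[v0:v1,u0:u1]
    n,l,s,c=cv2.connectedComponentsWithStats(k)
    return [(c[i],s[i],l==i) for i in range(1,n) if s[i][4]>=mn]
E
python3 - <<'E'
from h import *
import pickle
d=pickle.load(open("d0.pkl","rb"));t=d["top"]
for nm,lo,hi,roi,z in [("red",(165,90,60),(180,255,255),(336,175,400,222),.082),("red2",(0,90,60),(8,255,255),(336,175,400,222),.082),("green",(45,80,40),(90,255,255),(336,190,400,222),.082),("blue",(105,100,40),(130,255,255),(150,160,235,245),.136),("orange",(3,120,80),(20,255,255),(240,135,312,215),.136),
 ("redbottle",(0,150,50),(8,255,255),(95,165,140,205),.09)]:
    for c,s,m in blobs(t,lo,hi,roi):
        print(nm,c.round(1),s,ray(t,*c,z).round(4))
        if nm in("blue","orange") and s[4]>100:
            p=np.argwhere(m)[:,::-1].astype(np.float32);r=cv2.minAreaRect(p)
            for q in cv2.boxPoints(r):print("   corner",q.round(1),ray(t,*q,z).round(4))
S=d["side"]
for nm,lo,hi in [("red",(165,90,60),(180,255,255)),("green",(45,80,40),(90,255,255))]:
    for c,s,m in blobs(S,lo,hi,(330,190,390,215)):print("side",nm,c,s,ray(S,*c,.082))
b=cv2.resize(t["frame"][130:290,90:470,::-1],None,fx=2.1,fy=2.1,interpolation=cv2.INTER_CUBIC);cv2.imwrite("pics/crop.png",b)
E
```

```text
red [353.6 199.5] [349 195  11  10  75] [ 0.5333 -0.2377  0.082 ]
green [383.  200.7] [378 196  11  10  73] [ 0.5307 -0.3279  0.082 ]
blue [176.2 169.6] [165 168  27   4  32] [0.6088 0.297  0.136 ]
blue [202.7 173. ] [193 172  20   3  23] [0.5992 0.2183 0.136 ]
blue [199.1 216.4] [155 174  67  62 307] [0.4699 0.2238 0.136 ]
   corner [154.  227.1] [0.4371 0.3536 0.136 ]
   corner [164.5 165.5] [0.6206 0.3322 0.136 ]
   corner [222.  175.4] [0.5927 0.1608 0.136 ]
   corner [211.5 236.9] [0.4103 0.1859 0.136 ]
blue [159.3 198.5] [157 183   6  32  41] [0.5213 0.3424 0.136 ]
blue [183.5 222.8] [180 219   8   8  52] [0.4507 0.2686 0.136 ]
orange [275.  175.8] [241 142  69  69 402] [0.593  0.0042 0.136 ]
   corner [240.3 199.3] [0.5216 0.105  0.136 ]
   corner [252.1 140.6] [0.7001 0.0739 0.136 ]
   corner [309.8 152.2] [ 0.6664 -0.0991  0.136 ]
   corner [298.  210.8] [ 0.4892 -0.0645  0.136 ]
orange [270.6 197.4] [267 194   8   8  48] [0.5283 0.0161 0.136 ]
redbottle [115.3 176.7] [112 176   8   3  15] [0.5952 0.4929 0.09  ]
redbottle [115.8 187.5] [106 179  19  15  98] [0.5615 0.4889 0.09  ]
side red [346.39583333 200.22916667] [343 197   8   7  48] [ 0.52942895 -0.23424069  0.082     ]
side green [363.67479675 198.61788618] [347 194  30  12 123] [ 0.54516029 -0.29628942  0.082     ]
```

View pics/crop.png

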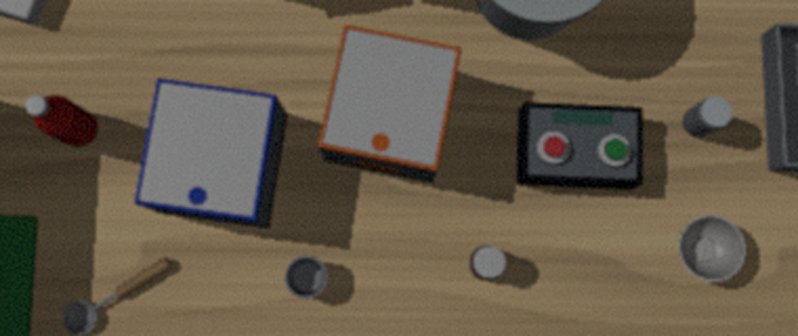

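Red and green buttons come out 90 mm apart as they should, and the blue lid measures about 180 x 170 mm at a yaw of about -7.7°. Rise, shut the fingers and align the tool yaw to 3.007 (tool x = minus bin x).

>>> drive_tool(motion=[{"tz": -0.5, "wz": -0.03, "hand": 0}, {"tz": -1, "wz": -0.064, "hand": 0}, {"tz": -1, "wz": -0.064, "hand": 0}, {"tz": -1, "wz": -0.064, "hand": 0}], grip_force=20)

```text
$.motion[0]: bad value
```

```bash
cat > rel.py <<'E'
import sys,numpy as np
from scipy.spatial.transform import Rotation as Ro
from station import sensors
o=sensors.get_obs();p=o["ee_pos"];R=Ro.from_euler("xyz",o["tcp_rot"]).as_matrix()
print("t",o["time_s"],"p",p.round(4),"rot",o["tcp_rot"].round(3),"F",o["wrist_force"].round(1),"q",o["joints"].round(2))
if len(sys.argv)>3:
    g=np.array([float(a) for a in sys.argv[1:4]]);print("rel/100mm",(R.T@(g-p)*10).round(3))
E
python3 rel.py .533 -.237 .3
```

```text
t 0.15 p [0.2058 0.5896 0.2051] rot [-3.14   0.     2.806] F [-0.7 -0.1  0.5] q [-1.2   0.69 -0.19  1.57  0.16  0.9  -0.22]
rel/100mm [-5.813 -6.728 -0.939]
```

>>> drive_tool(motion=[{"tx": 0, "ty": 0, "tz": -0.5, "wx": 0, "wy": 0, "wz": -0.03, "hand": 0}, {"tx": 0, "ty": 0, "tz": -1, "wx": 0, "wy": 0, "wz": -0.064, "hand": 0}, {"tx": 0, "ty": 0, "tz": -1, "wx": 0, "wy": 0, "wz": -0.064, "hand": 0}, {"tx": 0, "ty": 0, "tz": -1, "wx": 0, "wy": 0, "wz": -0.064, "hand": 0}], grip_force=20)

```text
time_s: 0.65
ee_pos: [0.2059, 0.5895, 0.305]
tcp_rot: [-3.14, -0.0, 3.006]
wrist_force: [-0.3, -0.2, 0.6]
grip_width: 0.568
```

```bash
python3 rel.py .533 -.237 .3
```

```text
t 0.65 p [0.2059 0.5895 0.305 ] rot [-3.14  -0.     3.006] F [-0.3 -0.2  0.6] q [-1.16  0.6  -0.27  1.43  0.16  1.14 -0.02]
rel/100mm [-4.356 -7.748  0.06 ]
```

>>> drive_tool(motion=[{"tx": -0.45, "ty": -0.45, "tz": 0, "wx": 0, "wy": 0, "wz": 0, "hand": 0}, {"tx": -0.9, "ty": -0.9, "tz": 0, "wx": 0, "wy": 0, "wz": 0, "hand": 0}, {"tx": -1, "ty": -1, "tz": 0, "wx": 0, "wy": 0, "wz": 0, "hand": 0}])

```text
time_s: 1.02
ee_pos: [0.2949, 0.4724, 0.304]
tcp_rot: [-3.136, 0.001, 3.0]
wrist_force: [-0.1, 0.1, 0.6]
grip_width: 0.227
```

>>> drive_tool(motion=[{"tx": -0.45, "ty": -0.45, "tz": 0, "wx": 0, "wy": 0, "wz": 0, "hand": 0}, {"tx": -0.9, "ty": -0.9, "tz": 0, "wx": 0, "wy": 0, "wz": 0, "hand": 0}, {"tx": -1, "ty": -1, "tz": 0, "wx": 0, "wy": 0, "wz": 0, "hand": 0}])

```text
time_s: 1.4
ee_pos: [0.3794, 0.3609, 0.3044]
tcp_rot: [-3.138, -0.0, 3.0]
wrist_force: [-0.3, 0.7, 0.6]
grip_width: 0.004
```

>>> drive_tool(motion=[{"tx": -0.45, "ty": -0.45, "tz": 0, "wx": 0, "wy": 0, "wz": 0, "hand": 0}, {"tx": -0.9, "ty": -0.9, "tz": 0, "wx": 0, "wy": 0, "wz": 0, "hand": 0}, {"tx": -1, "ty": -1, "tz": 0, "wx": 0, "wy": 0, "wz": 0, "hand": 0}])

```text
time_s: 1.78
ee_pos: [0.4646, 0.2494, 0.3046]
tcp_rot: [-3.139, -0.001, 3.002]
wrist_force: [-0.5, 1.3, -0.5]
grip_width: 0.003
```

```bash
python3 rel.py .533 -.237 .3
```

```text
t 1.775 p [0.4646 0.2494 0.3046] rot [-3.139e+00 -1.000e-03  3.002e+00] F [-0.5  1.3 -0.5] q [-0.41  0.45 -0.26  1.72  0.13  1.    0.71]
rel/100mm [-1.357 -4.721  0.056]
```

>>> drive_tool(motion=[{"tx": -0.13, "ty": -0.5, "tz": 0, "wx": 0, "wy": 0, "wz": 0, "hand": 0}, {"tx": -0.26, "ty": -0.95, "tz": 0, "wx": 0, "wy": 0, "wz": 0, "hand": 0}])

```text
time_s: 2.02
ee_pos: [0.4751, 0.1559, 0.3049]
tcp_rot: [3.141, -0.002, 3.01]
wrist_force: [0.8, -0.7, -0.5]
grip_width: 0.004
```

>>> drive_tool(motion=[{"tx": -0.13, "ty": -0.5, "tz": 0, "wx": 0, "wy": 0, "wz": 0, "hand": 0}, {"tx": -0.26, "ty": -0.95, "tz": 0, "wx": 0, "wy": 0, "wz": 0, "hand": 0}])

```text
time_s: 2.28
ee_pos: [0.4885, 0.058, 0.3051]
tcp_rot: [3.14, -0.001, 3.01]
wrist_force: [0.4, -0.0, 0.5]
grip_width: 0.004
```

>>> drive_tool(motion=[{"tx": -0.13, "ty": -0.5, "tz": 0, "wx": 0, "wy": 0, "wz": 0, "hand": 0}, {"tx": -0.26, "ty": -0.95, "tz": 0, "wx": 0, "wy": 0, "wz": 0, "hand": 0}])

```text
time_s: 2.52
ee_pos: [0.502, -0.0395, 0.3051]
tcp_rot: [3.14, -0.001, 3.01]
wrist_force: [0.7, 0.0, 1.0]
grip_width: 0.005
```

>>> drive_tool(motion=[{"tx": -0.13, "ty": -0.5, "tz": 0, "wx": 0, "wy": 0, "wz": 0, "hand": 0}, {"tx": -0.26, "ty": -0.95, "tz": 0, "wx": 0, "wy": 0, "wz": 0, "hand": 0}])

```text
time_s: 2.78
ee_pos: [0.5155, -0.1371, 0.305]
tcp_rot: [3.14, -0.001, 3.01]
wrist_force: [0.7, 1.1, 0.0]
grip_width: 0.009
```

>>> drive_tool(motion=[{"tx": -0.13, "ty": -0.4, "tz": 0, "wx": 0, "wy": 0, "wz": 0, "hand": 0}, {"tx": -0.26, "ty": -0.8, "tz": 0, "wx": 0, "wy": 0, "wz": 0, "hand": 0}, {"tx": -0.26, "ty": -0.8, "tz": 0, "wx": 0, "wy": 0, "wz": 0, "hand": 0}, {"tx": -0.26, "ty": -0.8, "tz": 0, "wx": 0, "wy": 0, "wz": 0, "hand": 0}])

```text
time_s: 3.28
ee_pos: [0.5305, -0.218, 0.305]
tcp_rot: [3.139, -0.001, 3.01]
wrist_force: [0.6, 0.2, -0.5]
grip_width: 0.007
```

```bash
python3 rel.py .533 -.237 .12
python3 - <<'E'
from station import eyes
import cv2,pickle
from h import *
d={}
for n in("side","top","wrist"):
    im=eyes.get_image(n);d[n]=im
    cv2.imwrite(f"pics/{n}1.png",im["frame"][:,:,::-1])
pickle.dump(d,open("d1.pkl","wb"))
S=d["side"]
for lo,hi in [((165,90,60),(180,255,255)),((0,90,60),(6,255,255))]:
  for c,s,m in blobs(S,lo,hi,(330,185,390,220)):print("side red",c,s,ray(S,*c,.082))
cv2.imwrite("pics/sc1.png",cv2.resize(S["frame"][80:260,150:430,::-1],None,fx=2.8,fy=2.8))
E
```

```text
t 3.275 p [ 0.5305 -0.218   0.305 ] rot [ 3.139e+00 -1.000e-03  3.010e+00] F [ 0.6  0.2 -0.5] q [ 0.43  0.51 -0.19  1.59  0.11  1.05  1.64]
rel/100mm [-0.051 -0.19   1.849]
side red [346.38297872 200.29787234] [343 197   8   7  47] [ 0.52902987 -0.23417828  0.082     ]
```

View pics/sc1.png

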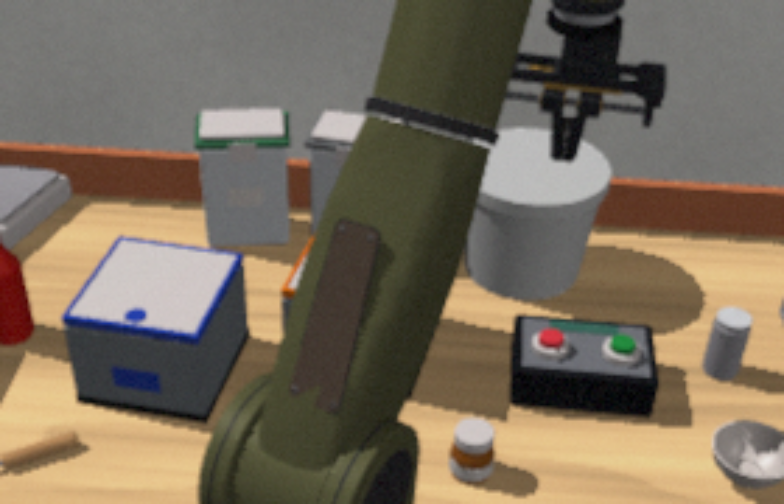

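View pics/wrist1.png

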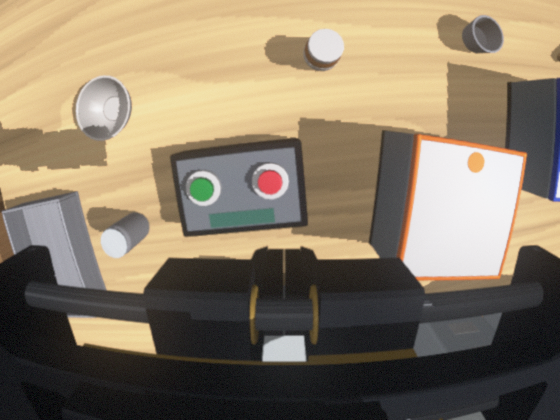

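Side and top agree on the red button to within 4 mm, so I'll take (0.531, -0.236). The wrist view shows red at (269,181) and green at (203,188) as expected. Going down.

>>> drive_tool(motion=[{"tx": 0, "ty": -0.18, "tz": 0.4, "wx": 0, "wy": 0, "wz": 0, "hand": 0}, {"tx": -0.03, "ty": -0.18, "tz": 0.9, "wx": 0, "wy": 0, "wz": 0, "hand": 0}, {"tx": -0.03, "ty": -0.18, "tz": 1, "wx": 0, "wy": 0, "wz": 0, "hand": 0}])

```text
time_s: 3.8
ee_pos: [0.5287, -0.237, 0.2032]
tcp_rot: [3.14, -0.006, 3.009]
wrist_force: [-0.4, -0.1, 0.4]
grip_width: 0.004
```

>>> drive_tool(motion=[{"tx": 0, "ty": 0, "tz": 0.4, "wx": 0, "wy": 0, "wz": 0, "hand": 0}, {"tx": 0, "ty": 0, "tz": 0.9, "wx": 0, "wy": 0, "wz": 0, "hand": 0}, {"tx": 0, "ty": 0, "tz": 1, "wx": 0, "wy": 0, "wz": 0, "hand": 0}, {"tx": 0, "ty": 0, "tz": 1, "wx": 0, "wy": 0, "wz": 0, "hand": 0}])

```text
time_s: 4.3
ee_pos: [0.5316, -0.2388, 0.1069]
tcp_rot: [-3.142, 0.001, 3.008]
wrist_force: [0.3, -0.3, 0.1]
grip_width: 0.006
```

```bash
python3 rel.py .531 -.236 .076;python3 - <<'E'
from station import eyes
import cv2
cv2.imwrite("pics/w2.png",eyes.get_image("wrist")["frame"][:,:,::-1])
S=eyes.get_image("side")
cv2.imwrite("pics/s2.png",cv2.resize(S["frame"][120:240,300:430,::-1],None,fx=4,fy=4))
E
```

```text
t 4.3 p [ 0.5316 -0.2388  0.1069] rot [-3.142e+00  1.000e-03  3.008e+00] F [ 0.3 -0.3  0.1] q [ 0.43  0.77 -0.15  1.79  0.18  0.6   1.61]
rel/100mm [0.01  0.027 0.309]
```

View pics/w2.png

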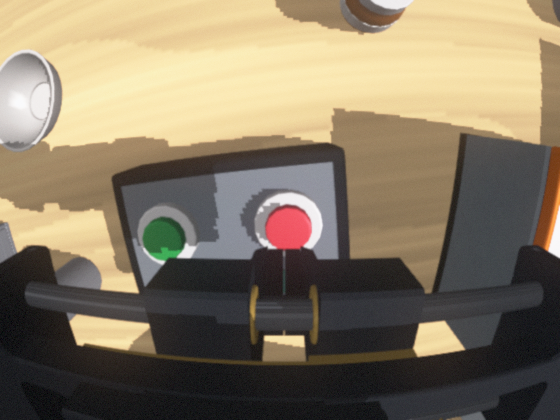

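View pics/s2.png

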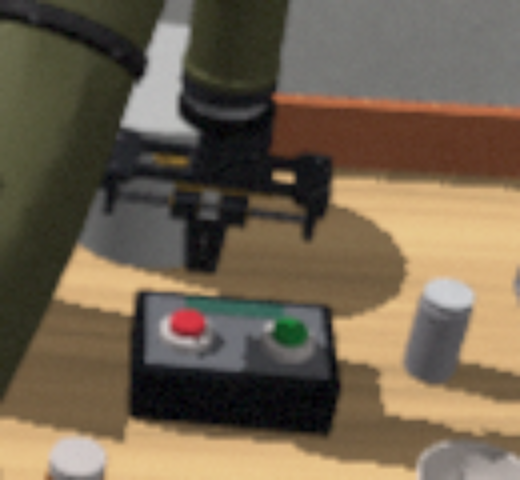

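The wrist view has the fingers lined up with the red button (288,228) and the green one clear at (164,240). Pressing.

>>> drive_tool(motion=[{"tx": 0.01, "ty": 0.02, "tz": 0.15, "wx": 0, "wy": 0, "wz": 0, "hand": 0}, {"tx": 0.01, "ty": 0.02, "tz": 0.25, "wx": 0, "wy": 0, "wz": 0, "hand": 0}, {"tx": 0.01, "ty": 0.02, "tz": 0.31, "wx": 0, "wy": 0, "wz": 0, "hand": 0}, {"tx": 0.01, "ty": 0.02, "tz": 0.31, "wx": 0, "wy": 0, "wz": 0, "hand": 0}, {"tx": 0.01, "ty": 0.02, "tz": 0.31, "wx": 0, "wy": 0, "wz": 0, "hand": 0}])

```text
time_s: 5.03
ee_pos: [0.53, -0.2369, 0.0747]
tcp_rot: [3.142, 0.0, 3.007]
wrist_force: [-0.2, 0.6, 0.6]
grip_width: 0.004
```

```bash
python3 rel.py .531 -.236 .076;python3 - <<'E'
from station import eyes
import cv2
cv2.imwrite("pics/w3.png",eyes.get_image("wrist")["frame"][:,:,::-1])
S=eyes.get_image("side")
cv2.imwrite("pics/s3.png",cv2.resize(S["frame"][120:240,300:430,::-1],None,fx=4,fy=4))
E
```

```text
t 5.025 p [ 0.53   -0.2369  0.0747] rot [3.142 0.    3.007] F [-0.2  0.6  0.6] q [ 0.42  0.81 -0.13  1.81  0.19  0.53  1.59]
rel/100mm [-0.009  0.011 -0.012]
```

View pics/s3.png

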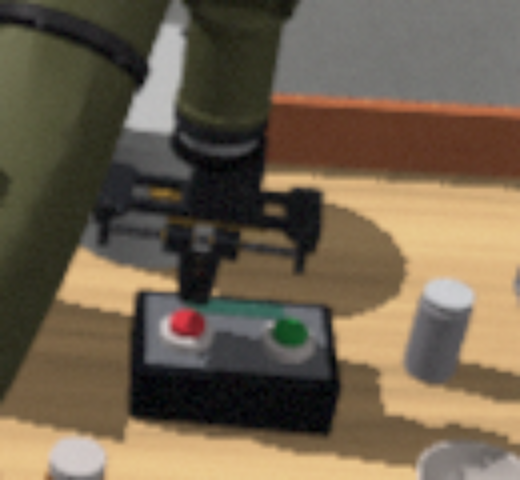

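No force, and the side view shows the tip above or behind the button, so the height or position reading is off. I'll check where the fingertip projects.

Run:
```python
from station import eyes,sensors
from h import *
S=eyes.get_image("side");T=eyes.get_image("top");W=eyes.get_image("wrist")
p=sensors.get_obs()["ee_pos"]
print(proj(S,p),"seen",(300+193/4,120+300/4), proj(T,p))
for z in(.07,.08,.09,.1,.11):print(z,proj(S,np.array([.53,-.237,z])))
print(ray(S,300+193/4,120+300/4,.0747),"wrist cam pos",-W["R"].T@W["t"])
cv2.imwrite("pics/t3.png",cv2.resize(T["frame"][150:260,300:430,::-1],None,fx=5,fy=5))
```

```text
(np.float64(346.92655738126507), np.float64(201.7364720512077)) seen (348.25, 195.0) (np.float64(352.98493878937023), np.float64(200.9671905018338))
0.07 (np.float64(346.7663422108681), np.float64(202.81413259433276))
0.08 (np.float64(347.10299868966797), np.float64(200.62059990720408))
0.09 (np.float64(347.4426773973214), np.float64(198.40737546246572))
0.1 (np.float64(347.78541921400256), np.float64(196.17419289958718))
0.11 (np.float64(348.1312657605124), np.float64(193.92078103237952))
[ 0.57025443 -0.24355824  0.0747    ] wrist cam pos [ 0.46266263 -0.22842241  0.25396533]
```

View pics/w3.png

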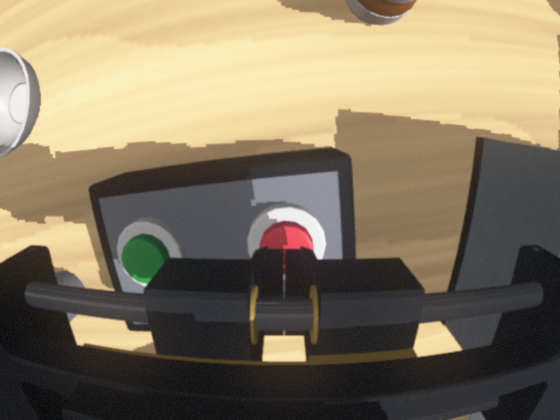

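View pics/t3.png

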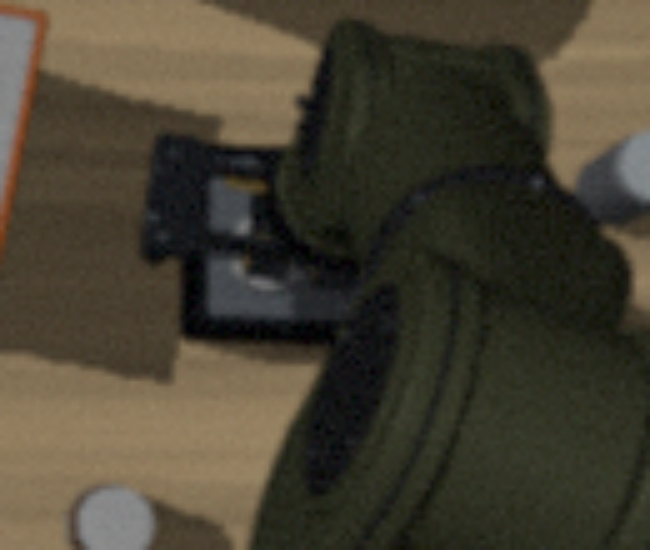

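Run:
```python
from station import eyes,sensors
from h import *
W=eyes.get_image("wrist");S=eyes.get_image("side");p=sensors.get_obs()["ee_pos"];print(p)
def fp(im,X):
    q=np.array(im["R"])@X+im["t"];th=np.arctan2(np.hypot(q[0],q[1]),q[2]);s=th*im["fx"]/np.hypot(q[0],q[1])
    return q[0]*s+im["cx"],q[1]*s+im["cy"]
for dz in(0,.01,.02,.03,.04):
  for dx in(-.009,.009): print(dz,dx,np.round(fp(W,p+[dx,0,dz]),1),np.round(proj(S,p+[dx,0,dz]),1))
print("button",fp(W,np.array([.531,-.236,.082])))
cv2.imwrite("pics/w4.png",cv2.resize(W["frame"][200:340,200:370,::-1],None,fx=4,fy=4))
cv2.imwrite("pics/s4.png",cv2.resize(S["frame"][160:220,310:390,::-1],None,fx=8,fy=8,interpolation=cv2.INTER_NEAREST))
```

```text
[ 0.5298703  -0.23690497  0.07482783]
0 -0.009 [282.7 227.1] [347.  203.4]
0 0.009 [286.8 255.4] [346.8 200.2]
0.01 -0.009 [282.6 232.8] [347.4 201.2]
0.01 0.009 [286.9 262.3] [347.1 198. ]
0.02 -0.009 [282.6 239.1] [347.7 198.9]
0.02 0.009 [287.1 269.9] [347.5 195.8]
0.03 -0.009 [282.5 246.1] [348.  196.7]
0.03 0.009 [287.3 278.3] [347.8 193.6]
0.04 -0.009 [282.4 254. ] [348.4 194.4]
0.04 0.009 [287.5 287.7] [348.2 191.3]
button (np.float64(286.6446945767974), np.float64(247.58360160010295))
```

View pics/w4.png

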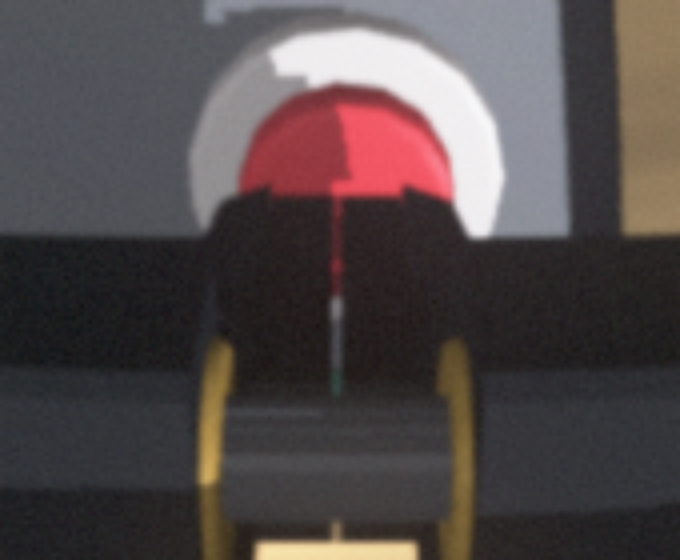

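View pics/s4.png

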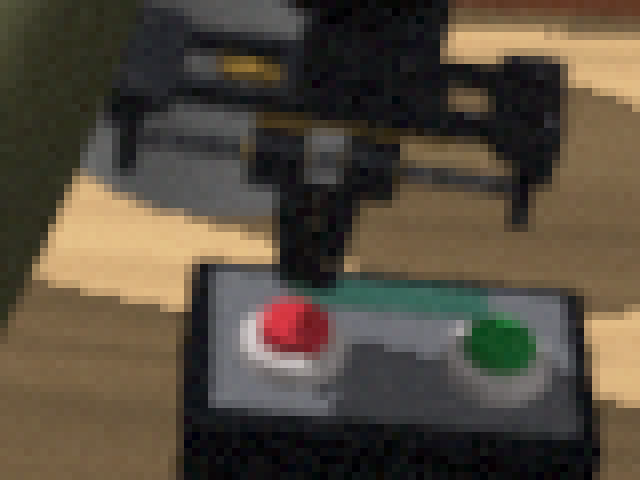

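Wrist and side views agree that the real tips are about 33 mm above the reported TCP, with x and y right. I'll go down in steps and watch the force, using the cameras for height.

>>> drive_tool(motion=[{"tx": 0, "ty": 0, "tz": 0.1, "wx": 0, "wy": 0, "wz": 0, "hand": 0}, {"tx": 0, "ty": 0, "tz": 0.2, "wx": 0, "wy": 0, "wz": 0, "hand": 0}, {"tx": 0, "ty": 0, "tz": 0.2, "wx": 0, "wy": 0, "wz": 0, "hand": 0}])

```text
time_s: 5.75
ee_pos: [0.5288, -0.2365, 0.0534]
tcp_rot: [3.141, -0.003, 3.007]
wrist_force: [0.5, 0.3, 0.0]
grip_width: 0.007
```

```bash
python3 rel.py;python3 - <<'E'
from station import eyes
import cv2
cv2.imwrite("pics/w5.png",eyes.get_image("wrist")["frame"][:,:,::-1])
S=eyes.get_image("side")
cv2.imwrite("pics/s5.png",cv2.resize(S["frame"][160:220,310:390,::-1],None,fx=8,fy=8,interpolation=cv2.INTER_NEAREST))
E
```

```text
t 5.75 p [ 0.5288 -0.2365  0.0534] rot [ 3.141e+00 -3.000e-03  3.007e+00] F [0.5 0.3 0. ] q [ 0.41  0.85 -0.13  1.82  0.2   0.49  1.59]
```

View pics/s5.png

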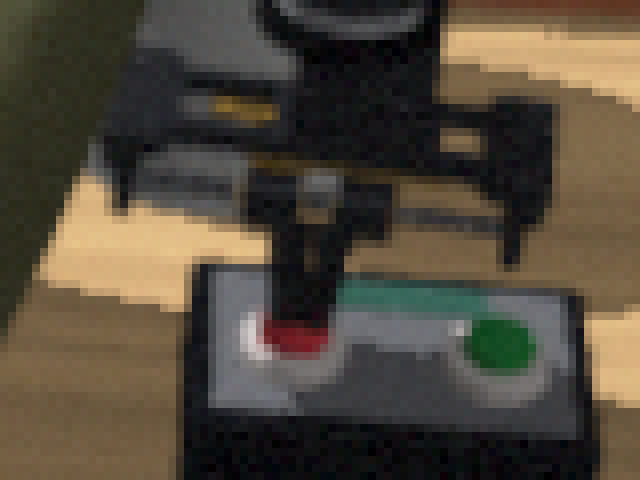

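View pics/w5.png

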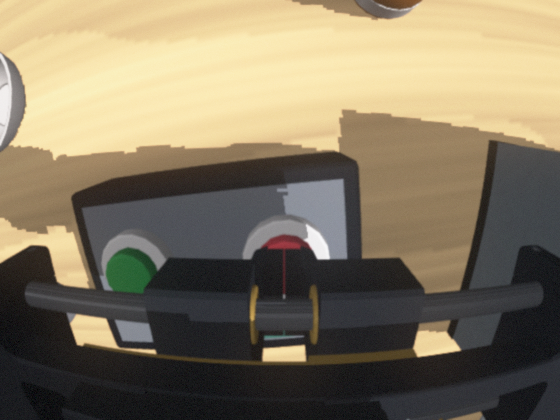

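Tip is just above the red button (side crop (300,320)), with the green one clear. Pressing 11 mm more.

>>> drive_tool(motion=[{"tx": 0, "ty": 0, "tz": 0.04, "wx": 0, "wy": 0, "wz": 0, "hand": 0}, {"tx": 0, "ty": 0, "tz": 0.08, "wx": 0, "wy": 0, "wz": 0, "hand": 0}, {"tx": 0, "ty": 0, "tz": 0.11, "wx": 0, "wy": 0, "wz": 0, "hand": 0}, {"tx": 0, "ty": 0, "tz": 0.11, "wx": 0, "wy": 0, "wz": 0, "hand": 0}])

```text
time_s: 6.35
ee_pos: [0.5301, -0.237, 0.0439]
tcp_rot: [-3.142, 0.001, 3.007]
wrist_force: [-0.3, -0.2, 5.0]
grip_width: 0.006
```

>>> drive_tool(motion=[{"tx": 0, "ty": 0, "tz": 0.02, "wx": 0, "wy": 0, "wz": 0, "hand": 0}, {"tx": 0, "ty": 0, "tz": 0.02, "wx": 0, "wy": 0, "wz": 0, "hand": 0}])

```text
time_s: 6.6
ee_pos: [0.5302, -0.237, 0.0433]
tcp_rot: [-3.141, 0.001, 3.007]
wrist_force: [-2.3, 1.8, 15.8]
grip_width: 0.009
```

The force jumped to 16 N with almost no travel, so the button is at its stop. That puts the real tip at reported z plus 32.5 mm. Backing off and going to the blue lid.

>>> drive_tool(motion=[{"tx": 0, "ty": 0, "tz": -0.3, "wx": 0, "wy": 0, "wz": 0, "hand": 0}, {"tx": 0, "ty": 0, "tz": -0.8, "wx": 0, "wy": 0, "wz": 0, "hand": 0}, {"tx": 0, "ty": 0, "tz": -1, "wx": 0, "wy": 0, "wz": 0, "hand": 0}])

```text
time_s: 6.98
ee_pos: [0.5308, -0.2372, 0.144]
tcp_rot: [-3.141, 0.003, 3.007]
wrist_force: [0.2, -0.3, 0.1]
grip_width: 0.004
```

>>> drive_tool(motion=[{"tx": 0, "ty": 0, "tz": -0.5, "wx": 0, "wy": 0, "wz": 0, "hand": 0}, {"tx": 0, "ty": 0, "tz": -1, "wx": 0, "wy": 0, "wz": 0, "hand": 0}, {"tx": 0, "ty": 0, "tz": -1, "wx": 0, "wy": 0, "wz": 0, "hand": 0}])

```text
time_s: 7.35
ee_pos: [0.5321, -0.2377, 0.2453]
tcp_rot: [-3.14, 0.008, 3.007]
wrist_force: [-1.0, 0.8, -1.3]
grip_width: 0.009
```

```bash
python3 rel.py .451 .2686 .24
python3 - <<'E'
from station import eyes
from h import *
S=eyes.get_image("side");T=eyes.get_image("top")
for n,im,roi in(("side",S,(160,160,245,230)),("top",T,(150,160,235,245))):
  for c,s,m in blobs(im,(105,100,40),(130,255,255),roi): print(n,c.round(1),s,ray(im,*c,.136).round(4))
cv2.imwrite("pics/s6.png",cv2.resize(S["frame"][140:240,150:390,::-1],None,fx=3.3,fy=3.3))
E
```

```text
t 7.35 p [ 0.5321 -0.2377  0.2453] rot [-3.14   0.008  3.007] F [-1.   0.8 -1.3] q [ 0.45  0.58 -0.19  1.66  0.13  0.91  1.65]
rel/100mm [1.486 4.907 0.034]
side [206.7 193.7] [173 171  63  32 257] [0.4471 0.2421 0.136 ]
side [198.1 192.3] [195 191   7   4  23] [0.4516 0.2724 0.136 ]
side [198.1 215.2] [190 211  18   9 118] [0.336  0.2436 0.136 ]
top [173.3 171.3] [163 168  29  14  41] [0.6035 0.3053 0.136 ]
top [199.9 214.5] [155 173  67  63 329] [0.4754 0.2219 0.136 ]
top [159.3 198.6] [157 183   6  32  39] [0.5211 0.3424 0.136 ]
top [183.5 222.6] [180 219   8   8  50] [0.451  0.2686 0.136 ]
```

View pics/s6.png

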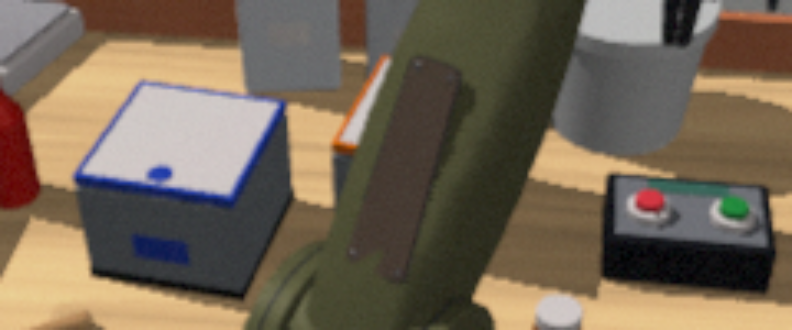

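The button is back up, and both views put the blue mark at about (0.451, 0.270).

>>> drive_tool(motion=[{"tx": 0.15, "ty": 0.5, "tz": 0, "wx": 0, "wy": 0, "wz": 0, "hand": 0}, {"tx": 0.3, "ty": 1, "tz": 0, "wx": 0, "wy": 0, "wz": 0, "hand": 0}])

```text
time_s: 7.7
ee_pos: [0.5118, -0.1326, 0.2396]
tcp_rot: [3.141, -0.004, 3.005]
wrist_force: [1.5, 0.5, 0.3]
grip_width: 0.003
```

>>> drive_tool(motion=[{"tx": 0.15, "ty": 0.5, "tz": 0, "wx": 0, "wy": 0, "wz": 0, "hand": 0}, {"tx": 0.3, "ty": 1, "tz": 0, "wx": 0, "wy": 0, "wz": 0, "hand": 0}])

```text
time_s: 7.95
ee_pos: [0.4953, -0.0291, 0.2399]
tcp_rot: [-3.141, -0.004, 3.007]
wrist_force: [0.7, -0.0, 0.3]
grip_width: 0.004
```

>>> drive_tool(motion=[{"tx": 0.15, "ty": 0.5, "tz": 0, "wx": 0, "wy": 0, "wz": 0, "hand": 0}, {"tx": 0.3, "ty": 1, "tz": 0, "wx": 0, "wy": 0, "wz": 0, "hand": 0}])

```text
time_s: 8.2
ee_pos: [0.4791, 0.0737, 0.24]
tcp_rot: [-3.14, -0.004, 3.007]
wrist_force: [0.2, -0.2, 0.7]
grip_width: 0.007
```

>>> drive_tool(motion=[{"tx": 0.15, "ty": 0.5, "tz": 0, "wx": 0, "wy": 0, "wz": 0, "hand": 0}, {"tx": 0.3, "ty": 1, "tz": 0, "wx": 0, "wy": 0, "wz": 0, "hand": 0}])

```text
time_s: 8.45
ee_pos: [0.463, 0.1765, 0.2399]
tcp_rot: [-3.139, -0.003, 3.007]
wrist_force: [0.5, 0.1, -0.6]
grip_width: 0.007
```

>>> drive_tool(motion=[{"tx": 0.15, "ty": 0.45, "tz": 0, "wx": 0, "wy": 0, "wz": 0, "hand": 0}, {"tx": 0.3, "ty": 0.9, "tz": 0, "wx": 0, "wy": 0, "wz": 0, "hand": 0}, {"tx": 0.3, "ty": 0.9, "tz": 0, "wx": 0, "wy": 0, "wz": 0, "hand": 0}, {"tx": 0.3, "ty": 0.9, "tz": 0, "wx": 0, "wy": 0, "wz": 0, "hand": 0}])

```text
time_s: 8.95
ee_pos: [0.4462, 0.2674, 0.2402]
tcp_rot: [-3.139, -0.002, 3.007]
wrist_force: [-0.6, -1.0, 0.0]
grip_width: 0.008
```

```bash
python3 rel.py .451 .270 .103
python3 - <<'E'
from station import eyes
import cv2
cv2.imwrite("pics/w7.png",eyes.get_image("wrist")["frame"][:,:,::-1])
S=eyes.get_image("side")
cv2.imwrite("pics/s7.png",cv2.resize(S["frame"][90:250,110:330,::-1],None,fx=3.5,fy=3.5))
E
```

```text
t 8.95 p [0.4462 0.2674 0.2402] rot [-3.139e+00 -2.000e-03  3.007e+00] F [-0.6 -1.   0. ] q [-0.51  0.51 -0.18  1.83  0.12  0.81  0.68]
rel/100mm [-0.047  0.036  1.372]
```

View pics/w7.png

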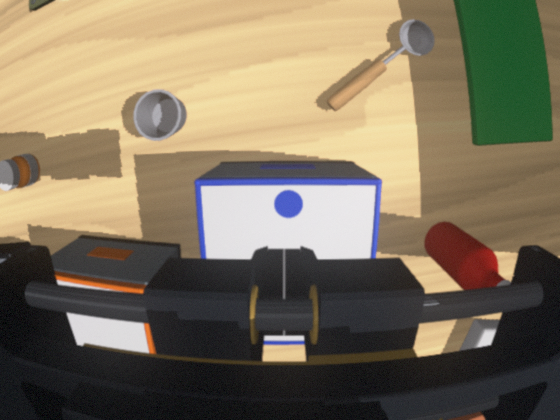

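View pics/s7.png

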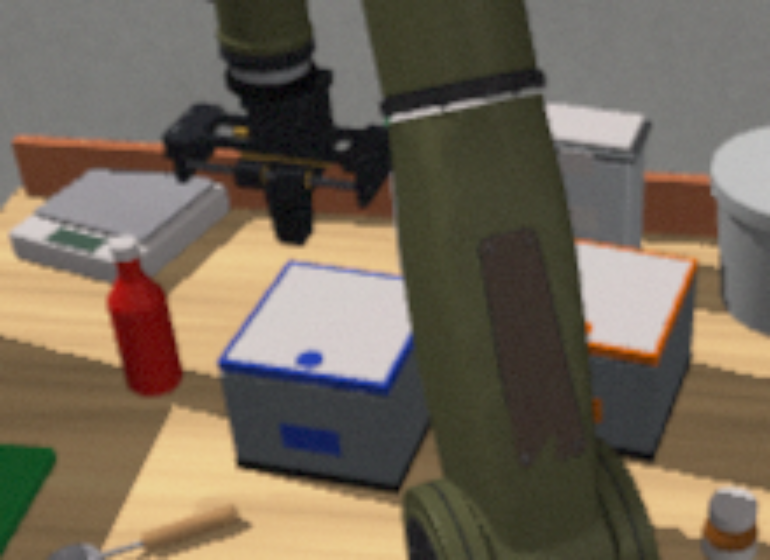

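The wrist view shows the blue lid square to the tool with the mark at (288,203), in line with the fingers. Going down to about 8 mm above it.

>>> drive_tool(motion=[{"tx": -0.03, "ty": 0.03, "tz": 0.5, "wx": 0, "wy": 0, "wz": 0, "hand": 0}, {"tx": -0.03, "ty": 0.03, "tz": 1, "wx": 0, "wy": 0, "wz": 0, "hand": 0}, {"tx": -0.03, "ty": 0.03, "tz": 1, "wx": 0, "wy": 0, "wz": 0, "hand": 0}])

```text
time_s: 9.43
ee_pos: [0.4483, 0.2682, 0.139]
tcp_rot: [-3.135, -0.006, 3.005]
wrist_force: [-1.0, 0.1, 0.6]
grip_width: 0.002
```

>>> drive_tool(motion=[{"tx": 0, "ty": 0, "tz": 0.2, "wx": 0, "wy": 0, "wz": 0, "hand": 0}, {"tx": 0, "ty": 0, "tz": 0.28, "wx": 0, "wy": 0, "wz": 0, "hand": 0}, {"tx": 0, "ty": 0, "tz": 0.28, "wx": 0, "wy": 0, "wz": 0, "hand": 0}, {"tx": 0, "ty": 0, "tz": 0.28, "wx": 0, "wy": 0, "wz": 0, "hand": 0}])

```text
time_s: 9.93
ee_pos: [0.451, 0.2717, 0.1148]
tcp_rot: [3.14, 0.001, 3.007]
wrist_force: [-0.2, -1.0, 1.1]
grip_width: 0.004
```

```bash
python3 rel.py .451 .270 .100
python3 - <<'E'
from station import eyes
import cv2
S=eyes.get_image("side")
cv2.imwrite("pics/s8.png",cv2.resize(S["frame"][90:250,110:330,::-1],None,fx=3.5,fy=3.5))
E
```

```text
t 9.925 p [0.451  0.2717 0.1148] rot [3.140e+00 1.000e-03 3.007e+00] F [-0.2 -1.   1.1] q [-0.55  0.7  -0.13  1.95  0.18  0.5   0.63]
rel/100mm [-0.002 -0.017  0.148]
```

View pics/s8.png

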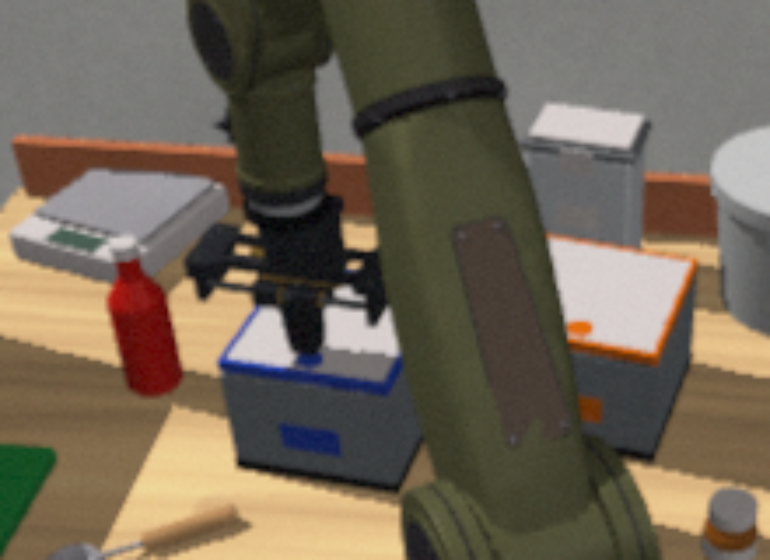

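>>> drive_tool(motion=[{"tx": 0, "ty": 0, "tz": 0.07, "wx": 0, "wy": 0, "wz": 0, "hand": 0}, {"tx": 0, "ty": 0, "tz": 0.12, "wx": 0, "wy": 0, "wz": 0, "hand": 0}, {"tx": 0, "ty": 0, "tz": 0.15, "wx": 0, "wy": 0, "wz": 0, "hand": 0}, {"tx": 0, "ty": 0, "tz": 0.15, "wx": 0, "wy": 0, "wz": 0, "hand": 0}])

```text
time_s: 10.48
ee_pos: [0.4503, 0.2715, 0.0991]
tcp_rot: [3.141, 0.0, 3.007]
wrist_force: [-1.6, -0.6, 7.1]
grip_width: 0.006
```

7 N at 4.4 mm of press, so the catch should have let go. Backing off upward.

>>> drive_tool(motion=[{"tx": 0, "ty": 0, "tz": -0.5, "wx": 0, "wy": 0, "wz": 0, "hand": 0}, {"tx": 0.1, "ty": 0, "tz": -1, "wx": 0, "wy": 0, "wz": 0, "hand": 0}, {"tx": 0.3, "ty": 0, "tz": -1, "wx": 0, "wy": 0, "wz": 0, "hand": 0}, {"tx": 0.3, "ty": 0, "tz": -1, "wx": 0, "wy": 0, "wz": 0, "hand": 0}])

```text
time_s: 10.98
ee_pos: [0.4194, 0.2756, 0.1989]
tcp_rot: [-3.141, -0.001, 3.009]
wrist_force: [-0.5, 0.6, -0.8]
grip_width: 0.01
```

```bash
python3 rel.py
python3 - <<'E'
from station import eyes
import cv2
S=eyes.get_image("side")
cv2.imwrite("pics/s9.png",cv2.resize(S["frame"][90:250,110:330,::-1],None,fx=3.5,fy=3.5))
cv2.imwrite("pics/w9.png",eyes.get_image("wrist")["frame"][:,:,::-1])
E
```

```text
t 10.975 p [0.4194 0.2756 0.1989] rot [-3.141e+00 -1.000e-03  3.009e+00] F [-0.5  0.6 -0.8] q [-0.56  0.54 -0.17  1.94  0.14  0.67  0.62]
```

View pics/s9.png

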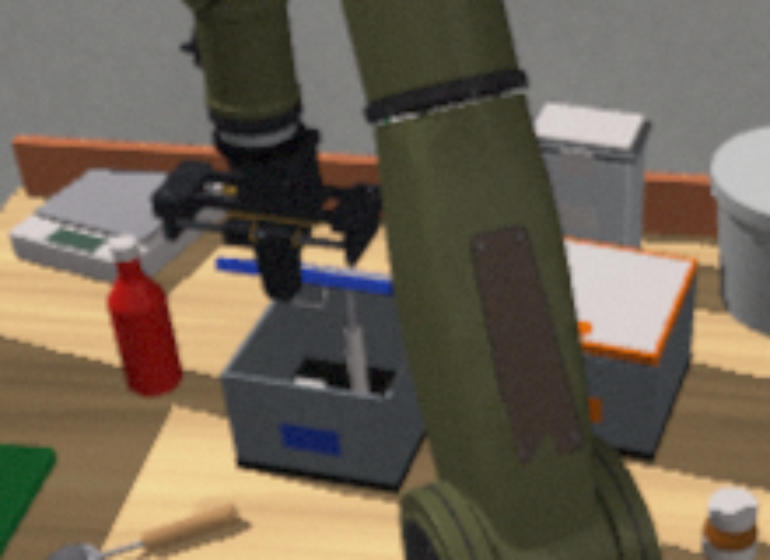

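View pics/w9.png

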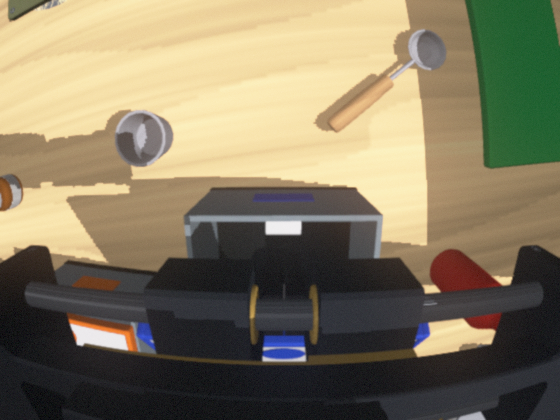

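The lid is ajar (blue edge at side crop row 275) and the fingers are in front of it. Now I'll tilt the fingertips 30° forward and set the tip about 20 mm below the edge.

>>> drive_tool(motion=[{"tx": -0.05, "ty": 0, "tz": 0.06, "wx": 0, "wy": -0.05, "wz": 0, "hand": 0}, {"tx": -0.1, "ty": 0, "tz": 0.12, "wx": 0, "wy": -0.1, "wz": 0, "hand": 0}, {"tx": -0.19, "ty": 0, "tz": 0.2, "wx": 0, "wy": -0.167, "wz": 0, "hand": 0}, {"tx": -0.19, "ty": 0, "tz": 0.2, "wx": 0, "wy": -0.167, "wz": 0, "hand": 0}, {"tx": -0.19, "ty": 0, "tz": 0.2, "wx": 0, "wy": -0.167, "wz": 0, "hand": 0}])

```text
time_s: 11.7
ee_pos: [0.4457, 0.2633, 0.1797]
tcp_rot: [-3.109, 0.48, 3.006]
wrist_force: [-0.9, -0.2, 0.8]
grip_width: 0.003
```

```bash
cat > lid.py <<'E'
import numpy as np
from scipy.spatial.transform import Rotation as Ro
from station import sensors
o=sensors.get_obs();p=o["ee_pos"];R=Ro.from_euler("xyz",o["tcp_rot"]).as_matrix()
H=np.array([.601,.25,0]);ox=np.array([.991,-.134,0]);L=.0325
print("t",o["time_s"],"p",p.round(4),"F",o["wrist_force"].round(1),"z_tool",R[:,2].round(3),"q",o["joints"].round(2))
tip=p-L*R[:,2];print("tip u,z",((tip-H)@ox).round(4),tip[2].round(4))
for th in(.8,1.,1.2,1.4,1.5,1.57):
    e=np.array([-.175*np.cos(th),.128+.175*np.sin(th)])+[-.012-.012*max(0,1-(th-.6)/.45),-.02]
    g=H+ox*e[0]+[0,0,e[1]]+L*R[:,2]
    print(th,"rel",(R.T@(g-p)*10).round(2))
E
python3 lid.py
python3 - <<'E'
from station import eyes
import cv2
S=eyes.get_image("side")
cv2.imwrite("pics/s10.png",cv2.resize(S["frame"][90:250,110:330,::-1],None,fx=3.5,fy=3.5))
cv2.imwrite("pics/w10.png",eyes.get_image("wrist")["frame"][:,:,::-1])
E
```

```text
t 11.7 p [0.4457 0.2633 0.1797] F [-0.9 -0.2  0.8] z_tool [ 0.453 -0.095 -0.887] q [-1.2   0.61  0.44  2.27  1.21  0.18 -0.61]
tip u,z -0.1707 0.2085
0.8 rel [-0.38  0.06 -0.09]
1.0 rel [-0.77  0.06 -0.13]
1.2 rel [-1.13  0.06 -0.12]
1.4 rel [-1.48  0.07 -0.05]
1.5 rel [-1.64  0.07  0.02]
1.57 rel [-1.75  0.07  0.07]
```

View pics/s10.png

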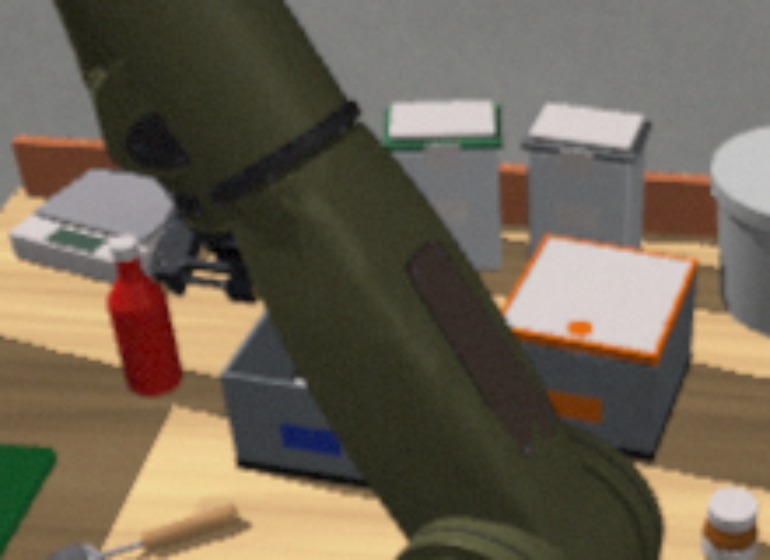

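View pics/w10.png

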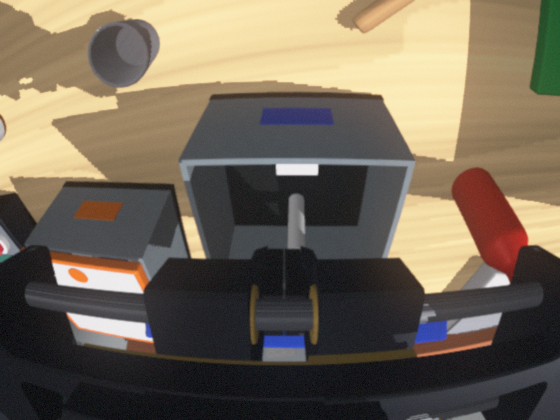

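The tip is still in front of the edge. Joint 6 sits near its limit at 0.18, so I'll push on in stages and watch it.

>>> drive_tool(motion=[{"tx": -0.2, "ty": 0.03, "tz": -0.05, "wx": 0, "wy": 0, "wz": 0, "hand": 0}, {"tx": -0.38, "ty": 0.05, "tz": -0.09, "wx": 0, "wy": 0, "wz": 0, "hand": 0}, {"tx": -0.58, "ty": 0.05, "tz": -0.11, "wx": 0, "wy": 0, "wz": 0, "hand": 0}, {"tx": -0.77, "ty": 0.05, "tz": -0.13, "wx": 0, "wy": 0, "wz": 0, "hand": 0}, {"tx": -0.77, "ty": 0.05, "tz": -0.13, "wx": 0, "wy": 0, "wz": 0, "hand": 0}])

```text
time_s: 12.42
ee_pos: [0.5095, 0.2592, 0.2276]
tcp_rot: [-3.114, 0.478, 2.999]
wrist_force: [-0.7, 0.2, 0.3]
grip_width: 0.008
```

```bash
python3 lid.py
python3 - <<'E'
from station import eyes
import cv2
S=eyes.get_image("side")
cv2.imwrite("pics/s11.png",cv2.resize(S["frame"][90:250,110:330,::-1],None,fx=3.5,fy=3.5))
cv2.imwrite("pics/w11.png",eyes.get_image("wrist")["frame"][:,:,::-1])
T=eyes.get_image("top");cv2.imwrite("pics/t11.png",T["frame"][:,:,::-1])
E
```

```text
t 12.425 p [0.5095 0.2592 0.2276] F [-0.7  0.2  0.3] z_tool [ 0.451 -0.093 -0.888] q [-0.9   0.51  0.15  2.09  0.9   0.41 -0.17]
tip u,z -0.1069 0.2565
0.8 rel [0.41 0.02 0.05]
1.0 rel [0.01 0.02 0.01]
1.2 rel [-0.35  0.02  0.01]
1.4 rel [-0.69  0.03  0.09]
1.5 rel [-0.85  0.03  0.15]
1.57 rel [-0.96  0.03  0.2 ]
```

View pics/w11.png

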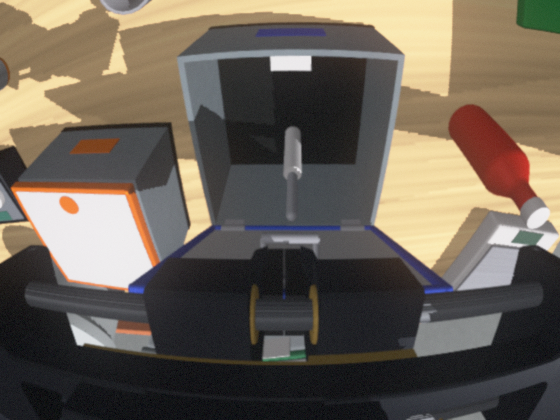

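View pics/t11.png

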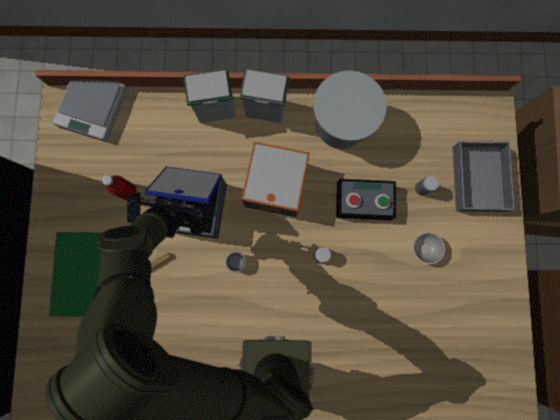

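View pics/s11.png

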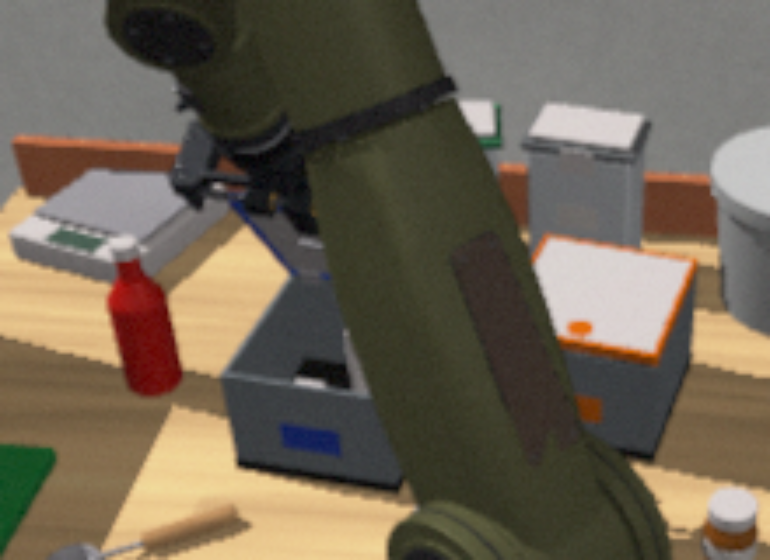

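The lid is on its way up and the fingertips are on its underside. Continuing to about 1.5 rad.

>>> drive_tool(motion=[{"tx": -0.18, "ty": 0.02, "tz": 0.01, "wx": 0, "wy": 0, "wz": 0, "hand": 0}, {"tx": -0.35, "ty": 0.02, "tz": 0.01, "wx": 0, "wy": 0, "wz": 0, "hand": 0}, {"tx": -0.52, "ty": 0.03, "tz": 0.05, "wx": 0, "wy": 0, "wz": 0, "hand": 0}, {"tx": -0.69, "ty": 0.03, "tz": 0.09, "wx": 0, "wy": 0, "wz": 0, "hand": 0}, {"tx": -0.85, "ty": 0.03, "tz": 0.15, "wx": 0, "wy": 0, "wz": 0, "hand": 0}, {"tx": -0.85, "ty": 0.03, "tz": 0.15, "wx": 0, "wy": 0, "wz": 0, "hand": 0}, {"tx": -0.85, "ty": 0.03, "tz": 0.15, "wx": 0, "wy": 0, "wz": 0, "hand": 0}])

```text
time_s: 13.45
ee_pos: [0.5889, 0.2511, 0.2522]
tcp_rot: [-3.11, 0.477, 3.005]
wrist_force: [-0.7, -0.4, -0.5]
grip_width: 0.009
```

```bash
python3 lid.py
python3 - <<'E'
from station import eyes
import cv2
S=eyes.get_image("side")
cv2.imwrite("pics/s12.png",cv2.resize(S["frame"][90:250,110:330,::-1],None,fx=3.5,fy=3.5))
cv2.imwrite("pics/w12.png",eyes.get_image("wrist")["frame"][:,:,::-1])
E
```

```text
t 13.45 p [0.5889 0.2511 0.2522] F [-0.7 -0.4 -0.5] z_tool [ 0.45  -0.093 -0.888] q [-0.69  0.53  0.03  1.9   0.76  0.52  0.12]
tip u,z -0.0271 0.281
0.8 rel [ 1.23 -0.01 -0.1 ]
1.0 rel [ 0.84 -0.01 -0.14]
1.2 rel [ 0.48 -0.01 -0.13]
1.4 rel [ 0.13 -0.01 -0.06]
1.5 rel [-0.03 -0.01 -0.  ]
1.57 rel [-0.14 -0.    0.05]
```

View pics/w12.png

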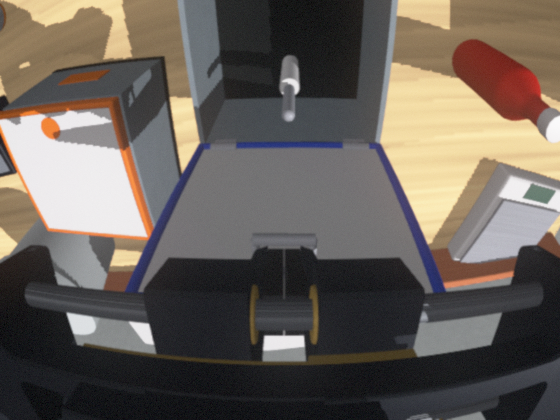

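View pics/s12.png

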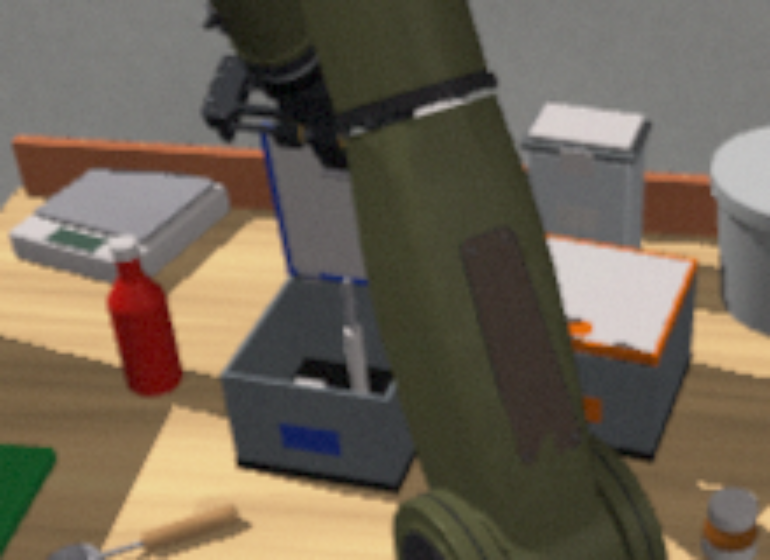

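>>> drive_tool(motion=[{"tx": -0.06, "ty": 0, "tz": 0.02, "wx": 0, "wy": 0, "wz": 0, "hand": 0}, {"tx": -0.12, "ty": 0, "tz": 0.04, "wx": 0, "wy": 0, "wz": 0, "hand": 0}, {"tx": -0.12, "ty": 0, "tz": 0.04, "wx": 0, "wy": 0, "wz": 0, "hand": 0}, {"tx": -0.12, "ty": 0, "tz": 0.04, "wx": 0, "wy": 0, "wz": 0, "hand": 0}])

```text
time_s: 14.05
ee_pos: [0.6027, 0.2489, 0.2551]
tcp_rot: [-3.112, 0.478, 3.003]
wrist_force: [0.7, -1.0, -0.1]
grip_width: 0.006
```

>>> drive_tool(motion=[{"tx": 0.15, "ty": 0, "tz": -0.1, "wx": 0, "wy": 0, "wz": 0, "hand": 0}, {"tx": 0.4, "ty": 0, "tz": -0.3, "wx": 0, "wy": 0, "wz": 0, "hand": 0}, {"tx": 0.8, "ty": 0, "tz": -0.6, "wx": 0, "wy": 0, "wz": 0, "hand": 0}, {"tx": 0.9, "ty": 0, "tz": -0.7, "wx": 0, "wy": 0, "wz": 0, "hand": 0}, {"tx": 0.9, "ty": 0, "tz": -0.7, "wx": 0, "wy": 0, "wz": 0, "hand": 0}, {"tx": 0.9, "ty": 0, "tz": -0.7, "wx": 0, "wy": 0, "wz": 0, "hand": 0}])

```text
time_s: 14.8
ee_pos: [0.4926, 0.2662, 0.2758]
tcp_rot: [-3.112, 0.479, 3.002]
wrist_force: [0.1, 0.1, -0.1]
grip_width: 0.004
```

```bash
python3 rel.py
python3 - <<'E'
from station import eyes
import cv2
for n in("side","top","wrist"): cv2.imwrite(f"pics/{n}13.png",eyes.get_image(n)["frame"][:,:,::-1])
E
```

```text
t 14.8 p [0.4926 0.2662 0.2758] rot [-3.112  0.479  3.002] F [ 0.1  0.1 -0.1] q [-0.88  0.42  0.06  2.05  0.78  0.56 -0.06]
```

View pics/side13.png

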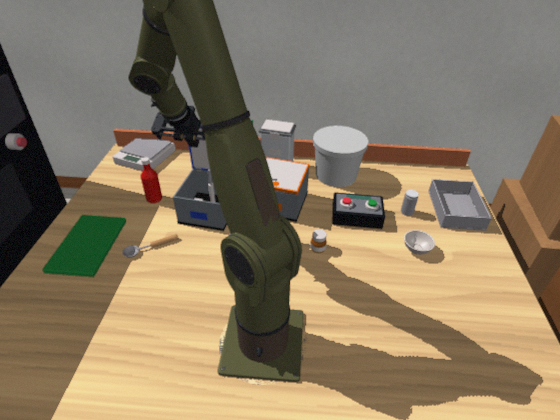

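View pics/top13.png

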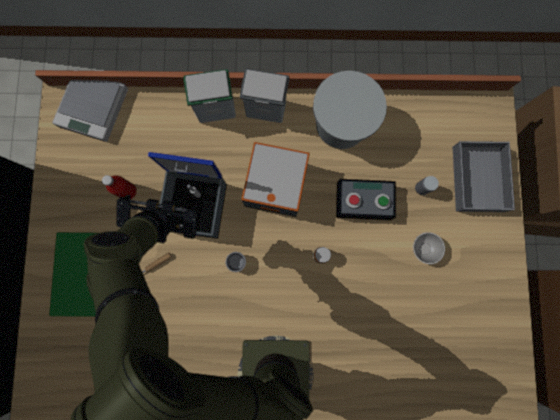

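View pics/wrist13.png

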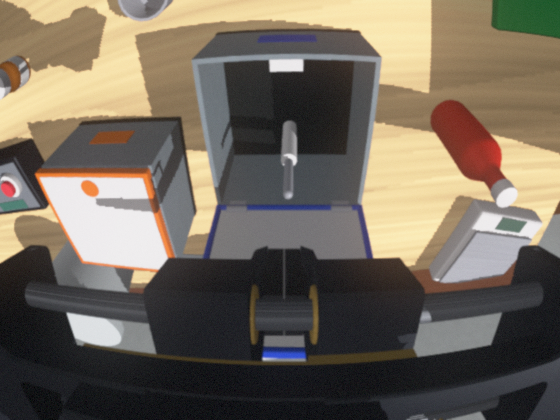

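Run:
```python
from h import *
from station import eyes
T=eyes.get_image("top");H=np.array([.601,.25,0]);ox=np.array([.991,-.134,0]);oy=np.array([.134,.991,0])
for c,s,m in blobs(T,(105,100,40),(130,255,255),(140,140,235,245)): print(c.round(1),s)
for th in(1.2,1.3,1.4,1.5,1.57,1.65,1.75):
    e=[H+ox*(-.175*np.cos(th))+[0,0,.128+.175*np.sin(th)]+oy*k for k in(.085,-.085)]
    print(th,[np.round(proj(T,x),1) for x in e])
cv2.imwrite("pics/t14.png",cv2.resize(T["frame"][140:250,95:245,::-1],None,fx=5,fy=5))
```

```text
[182.9 160.1] [148 152  73  27 364]
[196.  174.2] [183 172  26   5  46]
1.2 [array([143.8, 177.9]), array([208.7, 187.3])]
1.3 [array([144.4, 171.2]), array([209.5, 180.6])]
1.4 [array([145.2, 164.5]), array([210.4, 173.8])]
1.5 [array([146.2, 157.8]), array([211.4, 167.1])]
1.57 [array([147.1, 153.2]), array([212.1, 162.5])]
1.65 [array([148.2, 148. ]), array([213.1, 157.3])]
1.75 [array([149.7, 141.9]), array([214.3, 151.1])]
```

View pics/t14.png

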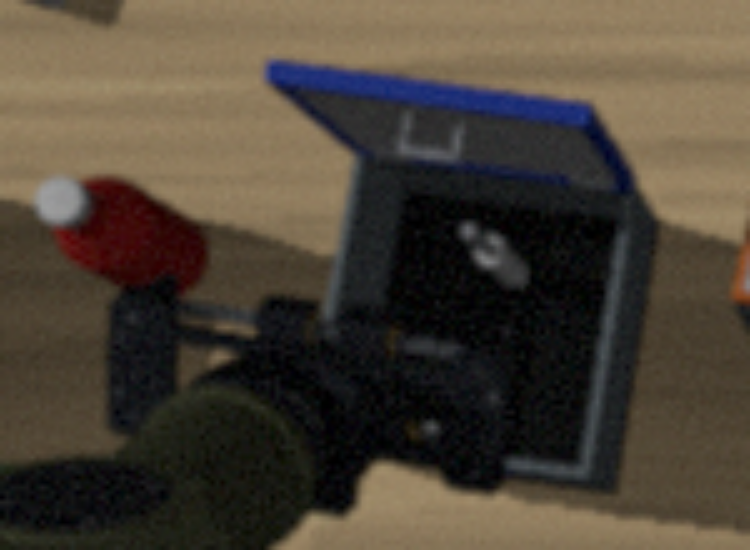

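Run:
```python
from station import manip,eyes
from h import *
import pickle
a=pickle.load(open("d0.pkl","rb"))["top"]["frame"].astype(int);b=eyes.get_image("top")["frame"].astype(int)
for n,(u0,v0,u1,v1) in dict(cup=(222,250,250,276),jar=(312,244,334,268),shaker=(415,172,442,198),bowl=(412,230,450,268),bottle=(98,170,125,195)).items():
    print(n,abs(a-b)[v0:v1,u0:u1].mean().round(1))
print(manip.finish_job())
```

```text
cup 12.4
jar 20.7
shaker 13.4
bowl 14.4
bottle 11.4
the job is handed in; nothing more can be done
None
```

I pressed the red stop button to its stop and released it, unlatched the blue-rimmed lid at its press mark, and pushed it upright with the shut fingertips. The job was handed in at about 15 s of the 56 s allowed; no verdict is reported.

**Last checks**
- **Blue lid:** it stands at about 1.55 rad in the top view, judged from the free-edge corner. The gripper is about 100 mm in front of it, and the wrist force reads about 0 N.
- **Stop button:** the force rose from 5 N to 16 N with almost no further travel, which I took as fully down. It looked up again in the side view.
- **Other things:** the orange lid looked shut and the green button unpressed. By eye, the cup, jar, shaker, bowl and bottle looked unmoved between the pictures, but I did not measure them. The spoon's head was hidden behind the arm in the last top view; the last full side view showed it in place.

**Checks that failed or disagreed**
- **Fingertip height:** the first try at the stop button met no force. The real fingertips were about 32.5 mm higher than the reported TCP. Two camera views showed this and the button contact confirmed it, so I corrected for it from then on.
- **Final pixel comparison:** the loose things differed by 11 to 21 grey levels (jar highest). I put that down to image noise and the arm's changed shadow, so it neither confirms nor denies a small shift.

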